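# Tap the camera rear caps home in order and log the batch

### The job

Three white cameras stand rear end up in the aluminium tray with their coloured rear caps still a little proud. With the gripper's fingertips, gently tap each cap down until it sits fully home on its housing - black first, then blue, then orange - and only then press the green button to log the batch, never the red one. Leave the cameras standing where they are, without lifting, tipping or shifting them, and leave everything else on the bench alone.

Things in the scene. Friction and masses are not known exactly. Their poses are not given: they have to be found in the camera images.
- tray: fixed shallow aluminium tray, 115 mm (its x) by 400 mm (its y), rim 14 mm high, inner floor 4 mm above the table; origin under its centre. The three cameras to be closed stand in it in any order
- cam_black: camera with the black rear cap: loose white cylinder 66 mm across, 74 mm tall without the cap, about 0.4 kg, standing upright with its rear end up; origin at the centre of its underside, z up; a white bracket sticks out 55 mm from the axis along its own x, 42 mm up
- cap_black_top (a point): centre of the top of the soft round tap pad (42 mm across, standing 7 mm above the flange) in the middle of the black rear cap, whose flange is 62 mm across and 6 mm thick; moves with cap and pad; when the cap is home and the pad is free it stands 87 mm above the camera's origin. The sprung pad sinks into the cap when pressed: 4 N to start, 12 N at its full 5 mm, and springs back up
- cap_black (a joint): how far (m) the black cap itself has been pushed down: starts at 0 to 0.003 (6 to 9 mm proud), fully home with its flange on the housing at 0.009, a firm stop; it slides straight down against about 2 N of friction, less than the pad's spring, and stays where it is left. It does not come off
- cam_blue: camera with the blue rear cap: loose white cylinder 66 mm across, 66 mm tall without the cap, about 0.4 kg, standing upright with its rear end up; origin at the centre of its underside, z up; a white bracket sticks out 55 mm from the axis along its own x, 42 mm up
- cap_blue_top (a point): centre of the top of the soft round tap pad (42 mm across, standing 7 mm above the flange) in the middle of the blue rear cap, whose flange is 62 mm across and 6 mm thick; moves with cap and pad; when the cap is home and the pad is free it stands 79 mm above the camera's origin. The sprung pad sinks into the cap when pressed: 4 N to start, 12 N at its full 5 mm, and springs back up
- cap_blue (a joint): how far (m) the blue cap itself has been pushed down: starts at 0 to 0.003 (6 to 9 mm proud), fully home with its flange on the housing at 0.009, a firm stop; it slides straight down against about 2 N of friction, less than the pad's spring, and stays where it is left. It does not come off
- cam_orange: camera with the orange rear cap: loose white cylinder 66 mm across, 82 mm tall without the cap, about 0.4 kg, standing upright with its rear end up; origin at the centre of its underside, z up; a white bracket sticks out 55 mm from the axis along its own x, 42 mm up
- cap_orange_top (a point): centre of the top of the soft round tap pad (42 mm across, standing 7 mm above the flange) in the middle of the orange rear cap, whose flange is 62 mm across and 6 mm thick; moves with cap and pad; when the cap is home and the pad is free it stands 95 mm above the camera's origin. The sprung pad sinks into the cap when pressed: 4 N to start, 12 N at its full 5 mm, and springs back up
- cap_orange (a joint): how far (m) the orange cap itself has been pushed down: starts at 0 to 0.003 (6 to 9 mm proud), fully home with its flange on the housing at 0.009, a firm stop; it slides straight down against about 2 N of friction, less than the pad's spring, and stays where it is left. It does not come off
- green_button_top (a point): centre of the top of the round green push button (32 mm across) as it stands unpressed 71 mm above the table, on its own fixed grey box 74 x 74 x 50 mm; logs the batch as closed; the point moves with the button
- green_button (a joint): button travel (m): 0 up, 0.009 fully down; takes about 2 N to start moving, 4 N at 3.5 mm, where it switches, and 7 N fully down; springs back
- red_button_top (a point): centre of the top of the round red push button (32 mm across) as it stands unpressed 71 mm above the table, on its own fixed grey box 74 x 74 x 50 mm; rejects the batch; not to be touched; the point moves with the button
- red_button (a joint): button travel (m): 0 up, 0.009 fully down; takes about 2 N to start moving, 4 N at 3.5 mm, where it switches, and 7 N fully down; springs back
- spare_cam: finished camera standing lens up: white cylinder 66 mm across and 106 mm tall with a black front ring, dark glass and a white side bracket; bystander; origin at the centre of its underside
- base_a: white round mounting foot, 58 mm across, 36 mm tall, loose; bystander; origin at the centre of its underside
- base_b: second, identical white mounting foot; bystander; origin at the centre of its underside
- driver: screwdriver lying flat, 190 mm long, yellow handle; bystander; its origin lies on its underside near mid-length, its own x along the shaft
- carton: black carton, 90 x 90 x 120 mm, standing; bystander; origin at the centre of its underside

How it is judged (in metres and radians):
On the way, in this order (a step that is already met when the one before it is completed fails the run):
1. the black cap is tapped home (value of joint cap_black above 0.0075 m), for 0.05 s.
2. the blue cap is tapped home (value of joint cap_blue above 0.0075 m), for 0.05 s.
3. the orange cap is tapped home (value of joint cap_orange above 0.0075 m), for 0.05 s.
4. the green button is pressed (value of joint green_button above 0.0035 m), for 0.05 s.
At the end, for the whole second after the job is handed in: All three caps are home (within 1.5 mm), both buttons are up again, the three cameras stand upright (within 0.1 rad) and still, within 20 mm of where they started, and the bystanders are within 20 mm of where they were (value of joint each of cap_black, cap_blue, cap_orange above 0.0075 m and value of joint each of green_button, red_button below 0.002 m and angle between each of cam_black, cam_blue, cam_orange's own z axis and vertical below 0.1 rad and distance of each of cam_black, cam_blue, cam_orange, spare_cam, base_a, base_b, driver, carton from where it was at the start of the episode below 0.02 m and linear speed of each of cam_black, cam_blue, cam_orange below 0.01 m/s); the robot touches nothing.
It fails at once if a cap is pushed down (past 5 mm), or the green button pressed, before the caps named earlier are home ((value of joint cap_blue above 0.005 m and not (value of joint cap_black above 0.0075 m)) or (value of joint cap_orange above 0.005 m and not (value of joint cap_blue above 0.0075 m)) or (value of joint green_button above 0.002 m and not (value of joint each of cap_black, cap_blue, cap_orange above 0.0075 m))).
It fails at once if the red button is pressed (more than 2 mm) (value of joint red_button above 0.002 m).
It fails at once if a camera is pressed with more than 25 N (contact force between the fingers and cam_black above 25 N or contact force between the fingers and cam_blue above 25 N or contact force between the fingers and cam_orange above 25 N).
It fails at once if a camera is lifted off the tray (more than 6 mm), tipped by more than 0.2 rad or shifted by more than 20 mm (z of any of cam_black, cam_blue, cam_orange in the frame of tray above 0.01 m or angle between any of cam_black, cam_blue, cam_orange's own z axis and vertical above 0.2 rad or distance of any of cam_black, cam_blue, cam_orange from where it was at the start of the episode above 0.02 m).
It fails at once if a bystander is moved by more than 20 mm (distance of any of spare_cam, base_a, base_b, driver, carton from where it was at the start of the episode above 0.02 m).
It also fails if it takes over 51 s, if anything falls off the work surface, if the arm or the gripper's body presses on something with over 40 N, if the wrist force passes 120 N, or if a joint passes its speed limit or range.

### The arm

A 6-joint arm with a two-finger parallel gripper is mounted at the origin on the work surface. World frame = base frame: x ahead of the robot, y to its left, z up, the work surface at z = 0. Lengths are in mm, angles in rad, forces in N, time in s.
With the tool pointing down it reaches from about 400 to 825 mm from the base axis. Payload 7 kg.
Tool frame: the origin (TCP) lies midway between the tips of the shut fingers; the grasp point (between the pads) lies 19 mm behind it; z points along the fingers, y is the direction in which the jaws open and shut (so a half turn about z gives the same grasp; the last joint's range is limited). The gripper opens to 85 mm and grips with 20 to 120 N. Pads are 22 mm wide; open, the fingers measure 114 mm over their backs; the gripper's body (76 mm by 85 mm) begins 54 mm behind the grasp point. The pads swing forward as they close: fully open they stand 13 mm farther back than shut.
Start: joints at [-0.859, 0.359, 0.012, 0, -1.224, -0.288], TCP at [277.55, -615.273, 231.302] pointing down, gripper open.
Joint ranges: [-3.07, 3.07], [-1.43, 2.12], [-1.02, 1.25], [-3.03, 1.67], [-3.05, -0], [-3.03, 3.03]. Speed limits (rad/s): [2.39, 2.39, 3.01, 3.14, 3.14, 3.14].

### API

Orientations are given as a rotation vector (axis times angle).
In Python, from station import r gives the robot as it stands. The module is installed in compiled form; this text tells all that it offers.
- The arm moves only by the tool move_arm, never from a script. Its argument "steps" is one flat list of numbers, 7 for each row, row after row: the shift along the world's x, y, z in m, then the turn, a rotation vector about the world's x, y, z in rad, then the finger opening in m, from 0 to 0.0854. In form: [dx, dy, dz, rx, ry, rz, claw, dx, dy, dz, rx, ry, rz, claw, ...]. A call has exactly 5 rows; each row shifts and turns the commanded pose from where the row before left it; what a row does not reach is not made up. A row lasts 1/10 s, in which the tool goes at most 50 mm and 8.59 degrees, less where a joint would pass 70% of its speed; a pose out of reach is approached as far as the arm can. A call is refused whole if a number of a shift passes 0.05 or a number of a turn 0.15, either way. A call with a gripper value outside its range is refused whole. The fingers move at their own pace and stop on an object; the grip force is fixed at half the most. Time passes only in rows, so rows that do not move let the fingers close, or fill a call up. It gives the time, the measured TCP pose, the force and the opening at its end, in the units of the state.
- r.read_state(): the state, without advancing time (a new reading comes with each control period).
- r.get_image(name): name is "side" or "top"; returns the picture (400x640x3 uint8, red, green, blue); there is no depth.
- r.camera_info(name): a dict with "fx", "fy", "cx", "cy" (pixels), "k1" (the pictures are not rectified: a ray, as slopes to the right and down, at radius r is drawn at 1 + k1 r^2 times it, then the intrinsics apply), "xyz" and "rotation" of the camera in the world. Camera axes: x right, y up, looking along -z (the intrinsics and any distortion apply to the point x, -y, -z); pixel columns grow to the right and rows downward; lengths in mm; the calibration is good to about 2 mm. A picture is of the moment at which its call begins. camera_info takes no time and is no camera call.
- r.hand_in(): hands the job in, once; it reports no verdict.
The state is a dict: "time": time; "q": joint angles; "joint_vel": joint speeds; "joint_efforts": joint torques, N m; "tcp_pos": TCP position; "tcp_rot": TCP orientation; "force": force on the tool from outside, world axes, zero at the start; "ft_torque": the same for the moment, N m; "width": opening from 0.0 (shut) to 1.0 (fully open).
Only numpy, scipy, OpenCV 4.12 (cv2) and the standard library are available. Lean on these libraries where they do the work, as an engineer would, in place of code of your own. Each camera call takes 0.05 s, during which the arm holds its last target.

## Working session

There is one attempt and no reset: what is moved stays moved. The work goes in short steps, Python scripts to look and compute and a tool call to move; the robot and the scene stay as the last step left them, time stands still between calls to the robot, and variables do not carry over. Pictures are saved under pics/ and viewed, and the job is handed in when it is done.

Besides the shell and the picture viewer there is one more tool, called after ">>>" as name(argument=value, ...) on one line, values as JSON. move_arm: Moves the arm, as the interface text tells. Its arguments: {"type":"object","properties":{"steps":{"type":"array"}},"required":["steps"]}

```bash
mkdir -p pics; python3 - <<'E'
from station import r
import cv2
for n in("top","side"):
    cv2.imwrite(f"pics/{n}0.png",r.get_image(n)[:,:,::-1]); print(r.camera_info(n))
print(r.read_state())
E
```

```text
{'fx': 406.538665614222, 'fy': 406.538665614222, 'cx': 316.9108940173645, 'cy': 200.01896012322328, 'k1': -0.043804507217377595, 'xyz': array([ 432.41399652,  -76.24169058, 1172.92199795]), 'rotation': array([ 0.06944137, -0.10854996, -1.57292658])}
{'fx': 385.9171642625626, 'fy': 385.9171642625626, 'cx': 311.53392630190984, 'cy': 195.92892342381438, 'k1': -0.02798372528610847, 'xyz': array([502.13272044, 685.03095179, 938.42135846]), 'rotation': array([ 0.02307565, -1.12577661, -2.87206694])}
{'time': 0.1, 'q': array([-8.58871896e-01,  3.59306429e-01,  1.11765748e-02, -3.20585374e-04,
       -1.22411565e+00, -2.88097989e-01]), 'joint_vel': array([ 0.00150627, -0.0008605 ,  0.0031578 ,  0.00024049, -0.00046752,
       -0.00127815]), 'joint_efforts': array([-2.62619804e-03, -5.84765482e+01,  2.94108760e+01,  6.95461661e+00,
       -3.20244624e-03,  2.06379724e-05]), 'tcp_pos': array([ 277.39892325, -614.89786517,  230.47227978]), 'tcp_rot': array([ 6.6051515e-01, -3.0709308e+00, -2.2243934e-03]), 'force': array([-0.4529819 , -0.61503568,  0.04412536]), 'ft_torque': array([ 0.0149216 ,  0.03160559, -0.02850416]), 'width': 1.002840424156042}
```

View pics/top0.png

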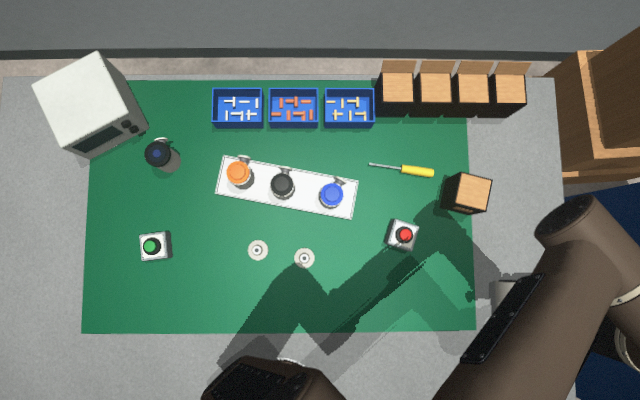

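View pics/side0.png

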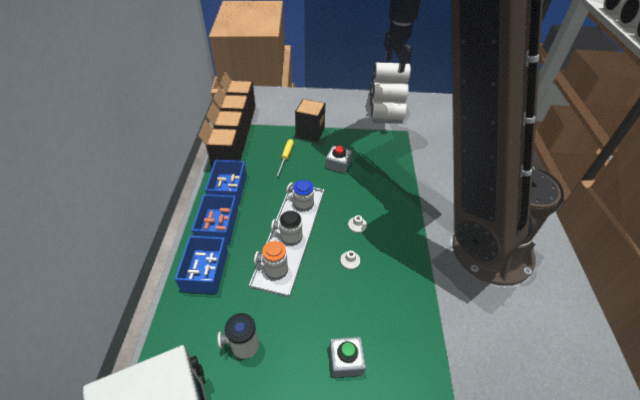

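The top view shows orange at about (238,172), black at (283,184), blue at (332,194), green at (152,246) and red at (404,235). The arm is clear of all of them. Next I'll zoom in and triangulate.

```bash
python3 - <<'E'
import cv2,numpy as np
t=cv2.imread("pics/top0.png");s=cv2.imread("pics/side0.png")
a=cv2.resize(t[145:225,210:370],(800,400),interpolation=cv2.INTER_CUBIC)
cv2.imwrite("pics/ztop.png",a)
b=cv2.resize(s[170:290,240:340],(500,600),interpolation=cv2.INTER_CUBIC)
cv2.imwrite("pics/zside.png",b)
c=np.hstack([cv2.resize(t[220:270,125:175],(300,300),interpolation=cv2.INTER_CUBIC),cv2.resize(s[330:380,322:372],(300,300),interpolation=cv2.INTER_CUBIC)])
cv2.imwrite("pics/zg.png",c)
E
```

```text
(no output)
```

View pics/ztop.png

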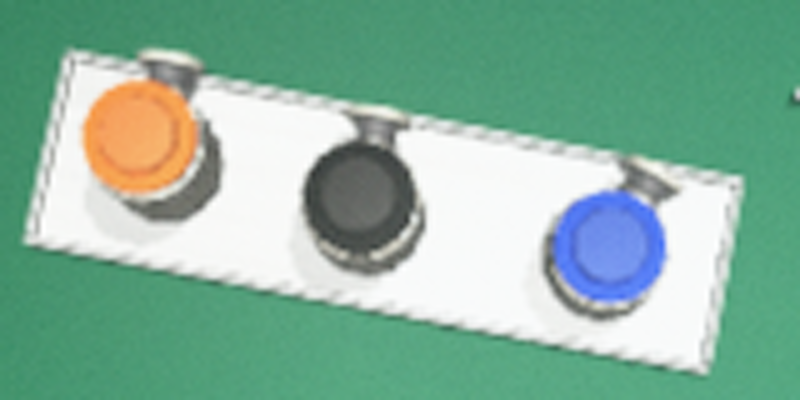

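View pics/zside.png

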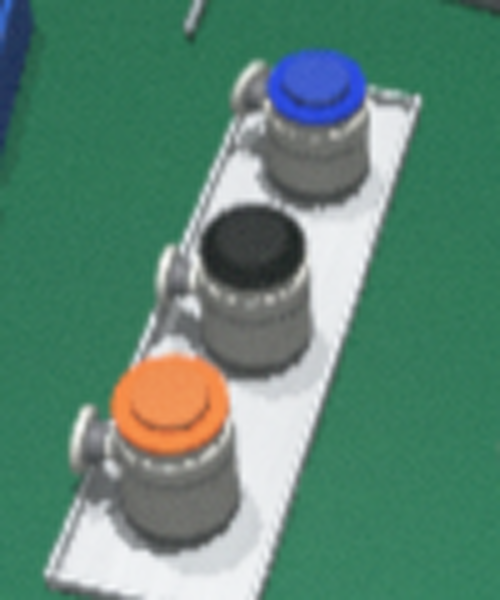

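View pics/zg.png

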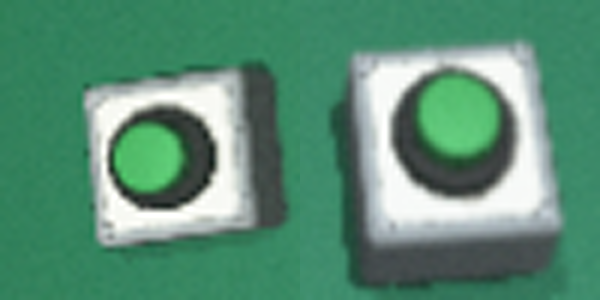

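Pad-top pixel centres from the zooms:

| Target | Top zoom | Side zoom |
|---|---|---|
| orange | (137,134) | (171,402) |
| black | (359,188) | (253,240) |
| blue | (611,244) | (316,78) |
| green (6x crops) | (148,157) | (158,112) |

I'll intersect these with the known heights.

```bash
cat > h.py <<'E'
from station import r
import cv2,numpy as np
from scipy.spatial.transform import Rotation as R
def ray(n,u,v):
    c=r.camera_info(n);K=np.array([[c['fx'],0,c['cx']],[0,c['fy'],c['cy']],[0,0,1]])
    p=cv2.undistortPoints(np.array([[[u,v]]],float),K,np.array([c['k1'],0,0,0,0.]))[0,0]
    return np.array(c['xyz']),R.from_rotvec(c['rotation']).apply([p[0],-p[1],-1])
def at(n,u,v,z):
    o,d=ray(n,u,v);return o+d*(z-o[2])/d[2]
def tri(a,b):
    A=[];B=[]
    for o,d in(a,b):
        d=d/np.linalg.norm(d);P=np.eye(3)-np.outer(d,d);A.append(P);B.append(P@o)
    return np.linalg.solve(sum(A),sum(B))
E
python3 - <<'E'
from h import *
z=lambda u,v,k,x,y:((u+.5)/k-.5+x,(v+.5)/k-.5+y)
P={'orange':(z(137,134,5,210,145),z(171,402,5,240,170),106.5),'black':(z(359,188,5,210,145),z(253,240,5,240,170),98.5),'blue':(z(611,244,5,210,145),z(316,78,5,240,170),90.5),'green':(z(148,157,6,125,220),z(158,112,6,322,330),71)}
for k,(t,s,h) in P.items():
    print(k,at('top',*t,h).round(1),at('side',*s,h).round(1),tri(ray('top',*t),ray('side',*s)).round(1))
E
```

```text
orange [630.7 108.6 106.5] [628.1 113.3 106.5] [630.3 109.5 101.3]
black [602.7  -8.8  98.5] [596.9  -4.7  98.5] [600.3  -8.4  94.6]
blue [ 573.3 -143.7   90.5] [ 571.5 -142.2   90.5] [ 572.5 -143.7   89.1]
green [435.2 347.6  71. ] [434.  344.4  71. ] [434.8 346.   75.2]
```

>>> move_arm(steps=[0.022,0.044,0,0,0,0,0,0.022,0.044,0,0,0,0,0,0.022,0.044,0,0,0,0,0,0.022,0.044,0,0,0,0,0,0.022,0.044,0,0,0,0,0])

```text
time: 0.6
tcp_pos: [387.8, -393.4, 231.0]
tcp_rot: [0.66, -3.071, -0.001]
force: [1.4, -0.1, 0.0]
width: 0.145
```

>>> move_arm(steps=[0.022,0.044,0,0,0,0,0,0.022,0.044,0,0,0,0,0,0.022,0.044,0,0,0,0,0,0.022,0.044,0,0,0,0,0,0.022,0.044,0,0,0,0,0])

```text
time: 1.1
tcp_pos: [497.9, -173.2, 231.3]
tcp_rot: [-0.661, 3.071, 0.0]
force: [0.8, -0.4, -0.7]
width: -0.001
```

>>> move_arm(steps=[0.0257,0.0415,0,0,0,0,0,0.0257,0.0415,0,0,0,0,0,0.0257,0.0415,0,0,0,0,0,0.026,0.0415,0,0,0,0,0,0,0,-0.04,0,0,0,0])

```text
time: 1.6
tcp_pos: [606.5, -4.5, 195.0]
tcp_rot: [-0.666, 3.06, -0.001]
force: [-0.2, 0.1, -0.7]
width: 0.001
```

>>> move_arm(steps=[0,0,-0.04,0,0,0,0,0,0,-0.02,0,0,0,0,0,0,-0.015,0,0,0,0,0,0,0,0,0,0,0,0,0,0,0,0,0,0])

```text
time: 2.1
tcp_pos: [600.7, -9.4, 116.4]
tcp_rot: [0.661, -3.071, 0.0]
force: [0.6, 0.1, 0.6]
width: -0.001
```

```bash
python3 - <<'E'
from h import *
t=r.get_image("top");s=r.get_image("side")
cv2.imwrite("pics/b1.png",np.hstack([cv2.resize(t[130:230,200:300][:,:,::-1],(400,400),interpolation=cv2.INTER_CUBIC),cv2.resize(s[150:250,240:340][:,:,::-1],(400,400),interpolation=cv2.INTER_CUBIC)]))
st=r.read_state();print(st['tcp_pos'],st['force'],st['q'])
E
```

```text
[601.3279192   -9.20747343 117.42109545] [ 0.34389852 -0.14869122  0.36246872] [ 3.09423031e-01  3.33973701e-01 -3.05006641e-01  2.67453920e-04
 -9.30213741e-01 -1.45649791e+00]
```

View pics/b1.png

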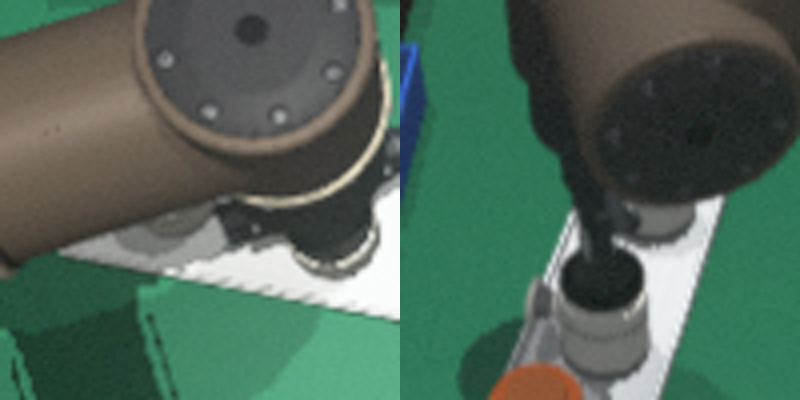

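The side view shows the shut fingertips just above the middle of the black pad. Descending gently.

>>> move_arm(steps=[0,0.001,-0.006,0,0,0,0,0,0,-0.004,0,0,0,0,0,0,-0.002,0,0,0,0,0,0,-0.002,0,0,0,0,0,0,-0.002,0,0,0,0])

```text
time: 2.7
tcp_pos: [600.7, -8.3, 100.2]
tcp_rot: [-0.661, 3.071, -0.0]
force: [-0.1, 0.1, 0.6]
width: -0.005
```

>>> move_arm(steps=[0,0,-0.002,0,0,0,0,0,0,-0.002,0,0,0,0,0,0,-0.002,0,0,0,0,0,0,-0.001,0,0,0,0,0,0,0,0,0,0,0])

```text
time: 3.2
tcp_pos: [600.7, -8.3, 93.2]
tcp_rot: [0.661, -3.071, -0.0]
force: [0.2, 0.5, 0.3]
width: 0.003
```

>>> move_arm(steps=[0,0,-0.001,0,0,0,0,0,0,-0.001,0,0,0,0,0,0,-0.001,0,0,0,0,0,0,-0.001,0,0,0,0,0,0,0,0,0,0,0])

```text
time: 3.7
tcp_pos: [600.7, -8.3, 89.6]
tcp_rot: [-0.661, 3.071, -0.0]
force: [-1.2, 0.5, 6.0]
width: 0.0
```

>>> move_arm(steps=[0,0,-0.001,0,0,0,0,0,0,0,0,0,0,0,0,0,0,0,0,0,0,0,0,0,0,0,0,0,0,0,0,0,0,0,0])

```text
time: 4.2
tcp_pos: [600.7, -8.3, 88.9]
tcp_rot: [-0.661, 3.071, -0.0]
force: [-2.9, 0.3, 6.6]
width: -0.002
```

The force is steady at about 6.6 N, above the cap's friction, and z is 2 mm into the pad, so black is home. On to blue.

>>> move_arm(steps=[0,0,0.005,0,0,0,0,0,0,0.04,0,0,0,0,-0.0093,-0.045,0,0,0,0,0,-0.0093,-0.045,0,0,0,0,0,-0.0093,-0.045,0,0,0,0,0])

```text
time: 4.7
tcp_pos: [572.4, -144.2, 133.6]
tcp_rot: [-0.663, 3.07, 0.0]
force: [0.4, 0.2, -0.0]
width: -0.001
```

>>> move_arm(steps=[0,0,0,0,0,0,0,0,0,-0.015,0,0,0,0,0,0,-0.01,0,0,0,0,0,0,0,0,0,0,0,0,0,0,0,0,0,0])

```text
time: 5.2
tcp_pos: [572.8, -142.9, 108.1]
tcp_rot: [0.662, -3.07, -0.0]
force: [-0.8, 0.6, -0.9]
width: 0.001
```

```bash
python3 - <<'E'
from h import *
t=r.get_image("top");s=r.get_image("side")
cv2.imwrite("pics/b2.png",np.hstack([cv2.resize(t[130:230,260:360][:,:,::-1],(400,400),interpolation=cv2.INTER_CUBIC),cv2.resize(s[150:250,240:340][:,:,::-1],(400,400),interpolation=cv2.INTER_CUBIC)]))
st=r.read_state();print(st['tcp_pos'],st['force'],st['q'])
E
```

```text
[ 573.22957458 -142.85536025  108.72556217] [ 0.02048997  0.78052072 -0.0034128 ] [ 8.65340382e-02  3.28167061e-01 -3.37473432e-01  2.14053995e-04
 -9.04671422e-01 -1.23280066e+00]
```

View pics/b2.png

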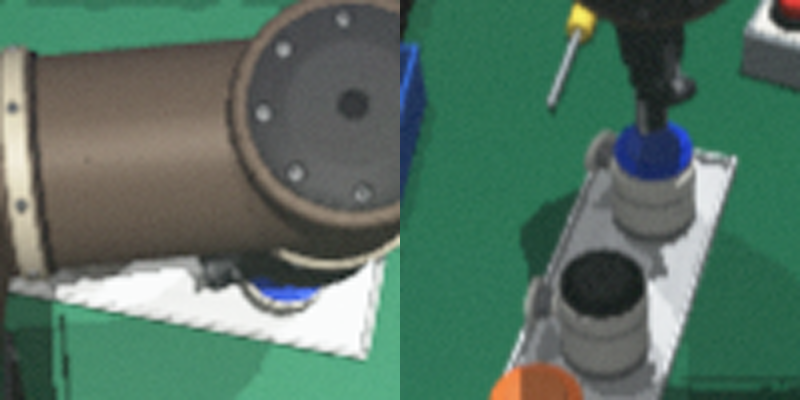

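The black camera still stands in place, and the fingertips are over the blue pad. Pressing blue down to about z=81.

>>> move_arm(steps=[0,0,-0.008,0,0,0,0,0,0,-0.005,0,0,0,0,0,0,-0.002,0,0,0,0,0,0,-0.002,0,0,0,0,0,0,-0.002,0,0,0,0])

```text
time: 5.8
tcp_pos: [572.7, -143.3, 89.2]
tcp_rot: [0.661, -3.071, 0.0]
force: [-0.3, 0.6, 1.3]
width: 0.003
```

>>> move_arm(steps=[0,0,-0.002,0,0,0,0,0,0,-0.002,0,0,0,0,0,0,-0.001,0,0,0,0,0,0,-0.001,0,0,0,0,0,0,-0.001,0,0,0,0])

```text
time: 6.3
tcp_pos: [572.7, -143.3, 82.4]
tcp_rot: [-0.661, 3.071, -0.0]
force: [-2.3, 1.5, 4.1]
width: -0.002
```

>>> move_arm(steps=[0,0,-0.001,0,0,0,0,0,0,0,0,0,0,0,0,0,0,0,0,0,0,0,0,0,0,0,0,0,0,0,0,0,0,0,0])

```text
time: 6.8
tcp_pos: [572.8, -143.3, 81.8]
tcp_rot: [-0.661, 3.071, -0.0]
force: [-2.2, 0.4, 6.0]
width: 0.001
```

>>> move_arm(steps=[0,0,-0.001,0,0,0,0,0,0,0,0,0,0,0,0,0,0,0,0,0,0,0,0,0,0,0,0,0,0,0,0,0,0,0,0])

```text
time: 7.3
tcp_pos: [572.8, -143.3, 80.9]
tcp_rot: [-0.661, 3.071, -0.0]
force: [-3.0, 1.3, 6.3]
width: 0.002
```

Blue is home at about 6.3 N. On to orange at (630,110).

>>> move_arm(steps=[0,0,0.005,0,0,0,0,0,0,0.04,0,0,0,0,0,0,0.02,0,0,0,0,0.0095,0.0422,0,0,0,0,0,0.0095,0.0422,0,0,0,0,0])

```text
time: 7.8
tcp_pos: [592.4, -58.7, 146.5]
tcp_rot: [-0.656, 3.07, 0.0]
force: [0.8, -0.5, -0.2]
width: 0.001
```

>>> move_arm(steps=[0.0095,0.0422,0,0,0,0,0,0.0095,0.0422,0,0,0,0,0,0.0095,0.0422,0,0,0,0,0,0.0095,0.0422,0,0,0,0,0,0,0,0,0,0,0,0])

```text
time: 8.3
tcp_pos: [630.9, 114.6, 144.9]
tcp_rot: [-0.667, 3.069, 0.0]
force: [-0.3, -0.5, -0.2]
width: -0.001
```

>>> move_arm(steps=[0,0,-0.012,0,0,0,0,0,0,-0.008,0,0,0,0,0,0,0,0,0,0,0,0,0,0,0,0,0,0,0,0,0,0,0,0,0])

```text
time: 8.8
tcp_pos: [629.9, 109.1, 125.6]
tcp_rot: [-0.659, 3.071, -0.0]
force: [-0.5, -0.1, -0.1]
width: 0.001
```

```bash
python3 - <<'E'
from h import *
t=r.get_image("top");s=r.get_image("side")
cv2.imwrite("pics/b3.png",np.hstack([cv2.resize(t[130:230,200:300][:,:,::-1],(400,400),interpolation=cv2.INTER_CUBIC),cv2.resize(s[180:280,240:340][:,:,::-1],(400,400),interpolation=cv2.INTER_CUBIC)]))
st=r.read_state();print(st['tcp_pos'],st['force'],st['q'])
E
```

```text
[630.00771046 109.48842893 125.78497059] [0.19159808 0.45352578 0.01657977] [ 4.76754455e-01  3.82342396e-01 -2.07558979e-01  9.67456890e-05
 -9.80130790e-01 -1.62448328e+00]
```

View pics/b3.png

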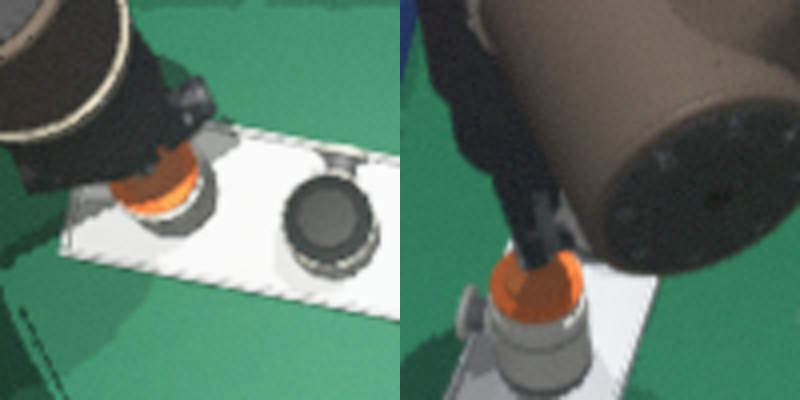

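The fingertips are centred above the orange pad. Its home height is z=99, so I'll press to about 97.

>>> move_arm(steps=[0,0,-0.01,0,0,0,0,0,0,-0.004,0,0,0,0,0,0,-0.002,0,0,0,0,0,0,-0.002,0,0,0,0,0,0,-0.002,0,0,0,0])

```text
time: 9.4
tcp_pos: [629.6, 109.8, 105.2]
tcp_rot: [0.661, -3.071, 0.0]
force: [-1.1, -0.7, 2.4]
width: 0.005
```

>>> move_arm(steps=[0,0,-0.002,0,0,0,0,0,0,-0.002,0,0,0,0,0,0,-0.002,0,0,0,0,0,0,-0.001,0,0,0,0,0,0,-0.001,0,0,0,0])

```text
time: 9.9
tcp_pos: [629.8, 109.9, 97.7]
tcp_rot: [-0.661, 3.071, -0.0]
force: [-2.8, -0.4, 6.5]
width: -0.001
```

>>> move_arm(steps=[0,0,-0.001,0,0,0,0,0,0,0,0,0,0,0,0,0,0,0,0,0,0,0,0,0,0,0,0,0,0,0,0,0,0,0,0])

```text
time: 10.4
tcp_pos: [629.9, 109.9, 97.1]
tcp_rot: [-0.661, 3.071, -0.0]
force: [-3.6, -0.2, 7.2]
width: -0.003
```

Orange is home at 7.2 N. Next I'll lift, move above green, and check the caps before pressing.

>>> move_arm(steps=[0,0,0.005,0,0,0,0,0,0,0.04,0,0,0,0,0,0,0.02,0,0,0,0,-0.0278,0.0338,0,0,0,0,0,-0.0278,0.0338,0,0,0,0,0])

```text
time: 10.9
tcp_pos: [574.5, 178.0, 162.0]
tcp_rot: [-0.656, 3.07, 0.002]
force: [-0.2, 0.8, -0.3]
width: 0.002
```

>>> move_arm(steps=[-0.0278,0.0338,0,0,0,0,0,-0.0278,0.0338,0,0,0,0,0,-0.0278,0.0338,0,0,0,0,0,-0.0278,0.0338,0,0,0,0,0,-0.0278,0.0338,0,0,0,0,0])

```text
time: 11.4
tcp_pos: [434.1, 348.1, 161.6]
tcp_rot: [-0.661, 3.07, 0.001]
force: [0.5, 1.2, -0.6]
width: 0.002
```

>>> move_arm(steps=[0,0,0,0,0,0,0,0,0,-0.04,0,0,0,0,0,0,-0.025,0,0,0,0,0,0,0,0,0,0,0,0,0,0,0,0,0,0])

```text
time: 11.9
tcp_pos: [435.7, 346.6, 96.7]
tcp_rot: [-0.661, 3.071, -0.001]
force: [0.1, -0.0, 0.0]
width: 0.002
```

```bash
python3 - <<'E'
from h import *
t=r.get_image("top");s=r.get_image("side")
cv2.imwrite("pics/t4.png",t[:,:,::-1]);cv2.imwrite("pics/s4.png",s[:,:,::-1])
b=cv2.resize(s[170:290,240:340][:,:,::-1],(500,600),interpolation=cv2.INTER_CUBIC)
cv2.imwrite("pics/zside4.png",b)
st=r.read_state();print(st['tcp_pos'],st['force'],st['q'])
E
```

```text
[436.12039583 347.27186292  97.8515709 ] [ 0.27571141  0.01618827 -0.59994226] [ 1.02399913e+00  2.90822461e-01 -4.24545009e-01  5.90750495e-04
 -8.53089175e-01 -2.17137934e+00]
```

View pics/zside4.png

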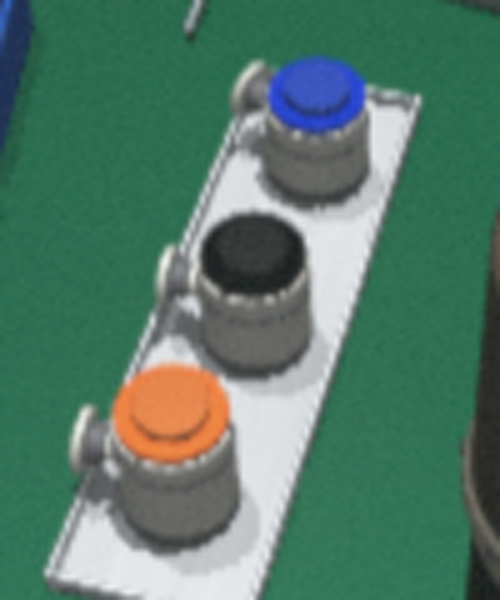

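View pics/s4.png

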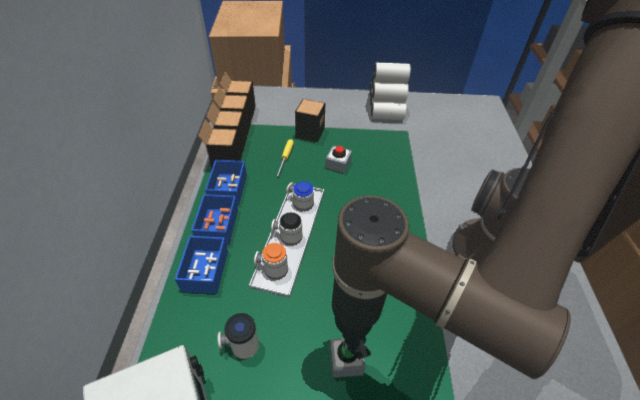

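View pics/t4.png

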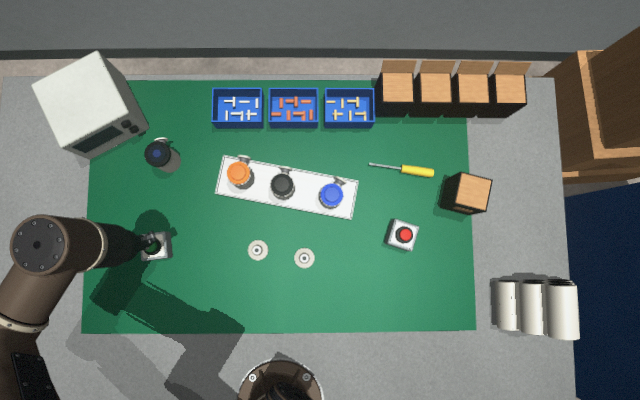

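All three cap tops are 8–10 zoom pixels (about 7 mm) lower, the housings haven't moved, and the bystanders are in place. Pressing green.

>>> move_arm(steps=[0,0,-0.015,0,0,0,0,0,0,-0.007,0,0,0,0,0,0,-0.003,0,0,0,0,0,0,-0.003,0,0,0,0,0,0,-0.002,0,0,0,0])

```text
time: 12.5
tcp_pos: [435.6, 346.9, 67.1]
tcp_rot: [-0.661, 3.07, 0.001]
force: [-0.9, -0.4, 5.8]
width: 0.0
```

>>> move_arm(steps=[0,0,-0.002,0,0,0,0,0,0,-0.001,0,0,0,0,0,0,0,0,0,0,0,0,0,0,0,0,0,0,0,0,0,0,0,0,0])

```text
time: 13.0
tcp_pos: [435.7, 347.0, 65.9]
tcp_rot: [-0.662, 3.069, 0.001]
force: [-6.1, -4.5, 20.9]
width: 0.001
```

The force jumped to about 21 N, stiffer than the button alone should give. I'll look before moving further.

```bash
python3 - <<'E'
from h import *
t=r.get_image("top");s=r.get_image("side")
cv2.imwrite("pics/g5.png",np.hstack([cv2.resize(t[210:280,110:180][:,:,::-1],(400,500),interpolation=cv2.INTER_CUBIC),cv2.resize(s[310:390,312:392][:,:,::-1],(400,500),interpolation=cv2.INTER_CUBIC)]))
st=r.read_state();print(st)
E
```

```text
{'time': 13.1, 'q': array([ 1.02462974e+00,  3.30314880e-01, -4.58235065e-01,  1.12183918e-03,
       -7.80240818e-01, -2.17150027e+00]), 'joint_vel': array([-0.00017171, -0.00191628, -0.00049448, -0.00054423, -0.00134477,
       -0.00077733]), 'joint_efforts': array([-4.53288183e-01, -3.85067940e+01,  1.95599538e+01,  4.05512273e+00,
        2.39927217e+00,  7.44066259e-03]), 'tcp_pos': array([435.70175136, 346.97134138,  65.88392163]), 'tcp_rot': array([-6.61737537e-01,  3.06911083e+00,  1.43346565e-03]), 'force': array([-5.58284518, -3.8612266 , 21.17808124]), 'ft_torque': array([-1.38049577,  2.29881415, -0.06919767]), 'width': 0.004087420829357073}
```

View pics/g5.png

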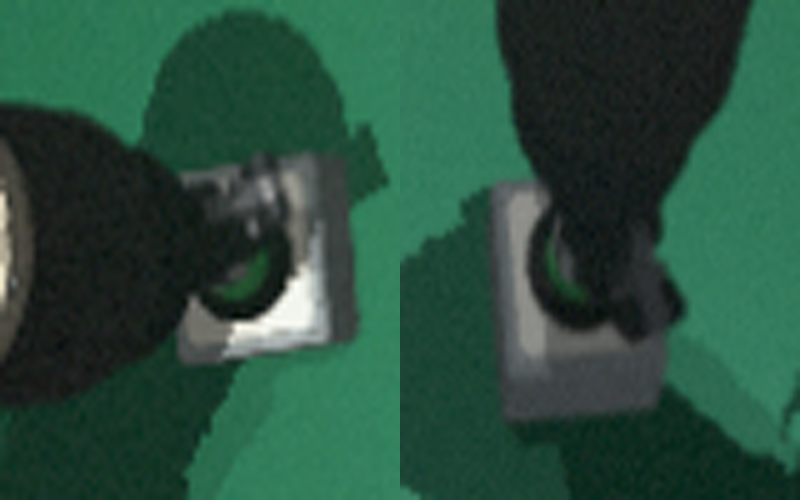

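>>> move_arm(steps=[0,0,0.002,0,0,0,0,0,0,0,0,0,0,0,0,0,0,0,0,0,0,0,0,0,0,0,0,0,0,0,0,0,0,0,0])

```text
time: 13.6
tcp_pos: [435.6, 346.9, 66.3]
tcp_rot: [-0.661, 3.07, 0.001]
force: [-1.1, -0.3, 6.2]
width: -0.0
```

>>> move_arm(steps=[0,0,0.002,0,0,0,0,0,0,0,0,0,0,0,0,0,0,0,0,0,0,0,0,0,0,0,0,0,0,0,0,0,0,0,0])

```text
time: 14.1
tcp_pos: [435.6, 346.9, 68.2]
tcp_rot: [-0.661, 3.07, 0.001]
force: [-0.3, -1.1, 5.3]
width: 0.0
```

>>> move_arm(steps=[0,0,0.002,0,0,0,0,0,0,0,0,0,0,0,0,0,0,0,0,0,0,0,0,0,0,0,0,0,0,0,0,0,0,0,0])

```text
time: 14.6
tcp_pos: [435.5, 346.9, 69.6]
tcp_rot: [-0.661, 3.07, 0.001]
force: [1.7, 0.1, 3.6]
width: 0.001
```

While unloading, the force read 6.2, 5.3 and 3.6 N at z = 66.3, 68.2 and 69.6. That is the button's own spring curve, so the 21 N was its end stop and the button was well past the switch point. Retracting now.

>>> move_arm(steps=[0,0,0.03,0,0,0,0,0,0,0.04,0,0,0,0,0,0,0.04,0,0,0,0,-0.02,0.03,0,0,0,0,0,-0.02,0.03,0,0,0,0,0])

```text
time: 15.1
tcp_pos: [394.9, 407.0, 180.3]
tcp_rot: [-0.657, 3.071, 0.003]
force: [0.4, -0.1, -1.4]
width: -0.003
```

>>> move_arm(steps=[-0.02,0.03,0,0,0,0,0,0,0,0,0,0,0,0,0,0,0,0,0,0,0,0,0,0,0,0,0,0,0,0,0,0,0,0,0])

```text
time: 15.6
tcp_pos: [375.4, 435.7, 179.0]
tcp_rot: [0.659, -3.071, 0.001]
force: [-0.3, -0.3, -0.1]
width: 0.001
```

```bash
python3 - <<'E'
from h import *
t=r.get_image("top")[:,:,::-1];s=r.get_image("side")[:,:,::-1]
cv2.imwrite("pics/t6.png",t)
cv2.imwrite("pics/f6.png",np.hstack([cv2.resize(s[170:290,240:340],(400,480),interpolation=cv2.INTER_CUBIC),cv2.resize(s[310:390,312:378],(400,480),interpolation=cv2.INTER_CUBIC)]))
print(r.read_state()['tcp_pos'],r.read_state()['force'])
E
```

```text
[375.55983215 435.78245995 179.21882026] [-0.43581165  0.68261798 -0.05749667]
```

View pics/f6.png

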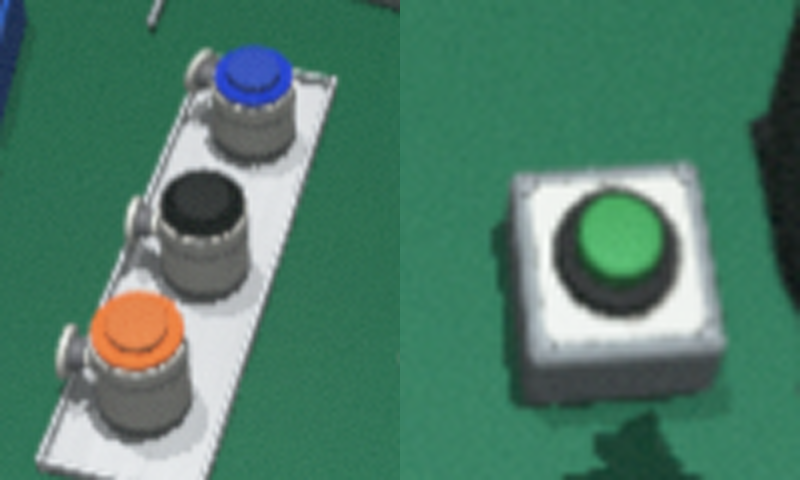

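View pics/t6.png

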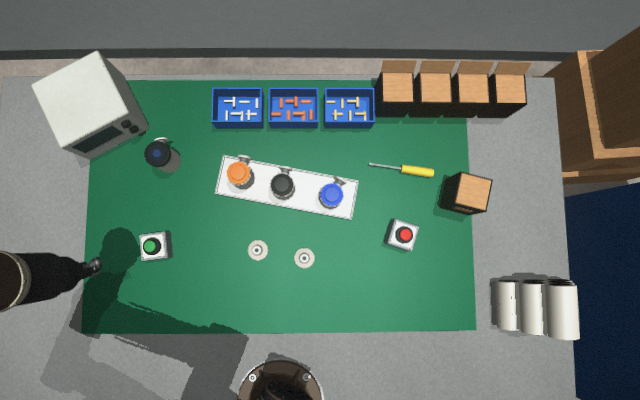

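The green button is up again at (152,246) in the top view. All caps are home, the cameras and bystanders are where they started, and the arm is clear. Handing in.

```bash
python3 -c "
from station import r
print(r.hand_in(), r.read_state()['time'])"
```

```text
the job is handed in; nothing more can be done
the job is handed in; nothing more can be done
```

I tapped the black, blue and orange caps home in that order with the shut fingertips, then pressed green, backed off and handed in at about 16 s. Red was never approached.

- **Caps:** each press ended at a steady 6–7 N, well above the 2 N cap friction. The fingertips finished about 2 mm below each cap's home height. Pictures afterwards show each cap about 7 mm lower and flush on its housing.
- **Everything else:** the pictures show no movement of the cameras or bystanders. Green is back up and the arm is clear.
- **One disagreement:** green hit its end stop at about z = 66 mm, where I had expected about 62 mm, with a brief force of 21 N. The forces on the way back up (6.2, 5.3, then 3.6 N) match the button's spring, so it went well past its switch point. I did not find the cause of the height difference.

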